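Call on channel six from the registration desk

TASK

The registration desk has to call the ward on the desk radio: with a fingertip, push the channel selector's finger bar round to channel 6, counting the clicks (channel 1 is the red mark, each click clockwise is the next channel), without pinching the selector. Then press the red transmit bar fully down and keep it pressed: the program finishes while holding it down. Do not press the transmit bar before the selector stands on channel 6, leave the volume knob alone, and do not move or lift anything else on the desk.

Things in the scene. Friction and masses are not known exactly. Their poses are not given: they have to be found in the camera images.
- desk_set: Radio desk set: light grey wedge-shaped console fixed to the desk, 260 wide (y) x 200 deep (x), 46 high in front, 86 at the rear. Origin: centre of its underside; x to its rear (higher) edge, y to its left, z up. Its flat top (deck) slopes 0.20 rad up to the rear; the deck's middle is 66 above the origin. Deck: selector right of the middle, volume knob left, red transmit bar along the front edge.
- channel (a joint): Selector angle, rad, growing clockwise seen from above. 8 clicks 0.5236 rad (30 deg) apart: channel 1 at 0 (white pointer on the long red mark, to the left of the axis), channel 6 at 2.618, channel 8 at 3.665; stops just past both ends. Starts in channel 1, 2, 3 or 4. A detent holds each click: 0.07 Nm to leave it, a little more when turned fast; past half way it snaps on into the next click by itself.
- channel_hub (a point): Point on the selector's axis at the top of its finger bar, 33 above the deck. Turns with the selector: x along the bar to its pointer end (white line), z out of the deck, square to it. Black selector: round skirt 54 in diameter, top 25 below this point; on it an upright bar 58 long (29 each side of the axis), 12 thick (y), 25 high, to be pushed on a flat side near an end (3 to 5 N there).
- channel_pointer (a point): Tip of the pointer end of the finger bar, at its top face: 29 from channel_hub along its x.
- bar_left: Left half (looking from the axis to the pointer) of the finger bar's thickness, 58 x 6 x 22 high, with the bar's left flat side; origin at its centre; turns with the selector. Pushing this side near the pointer end turns the selector clockwise.
- bar_right: Right half of the finger bar's thickness, 58 x 6 x 22 high, with the bar's right flat side; origin at its centre; turns with the selector. Pushing this side near the tail end turns the selector clockwise.
- transmit (a joint): Travel of the red transmit bar, m: 0 up, 0.005 fully down, square to the deck. A spring lifts it; it takes 1 N to start and 4 N to press fully down.
- transmit_top (a point): Middle of the top face of the red transmit bar (100 long across the desk set, 26 deep, its top 8 above the deck when up); z points out of the deck and square to it. It sits at the front edge of the desk set, 90 mm in front of the selector's axis.
- volume_mark (a point): End of the white line on the black volume knob (25 in diameter, 16 high, on the deck 122 mm to the left of the selector's axis), at its top face, 10 from its axis. The knob turns easily; to be left alone.
- mic_head (a point): Middle of the foam head (26 thick, 50 long) of the thin gooseneck microphone that rises from the rear left corner of the desk set and bends out to its left. Fixed; an obstacle up to 275 above the desk.
- sanitizer: White pump bottle with a blue label, loose, 78 x 55 x 189 high, 0.45 kg; origin at the centre of its underside. Bystander.
- pen_pot: Green round pen pot with a yellow band and three pens, loose, 82 in diameter, 147 high with the pens, 0.25 kg; origin at the centre of its underside. Bystander.
- radio: Black hand-held radio standing in its charger, loose, 84 x 72 at the foot, 225 high with its aerial, 0.5 kg; origin at the centre of its underside. Bystander.
- stamp: Self-inking stamp, black with a blue top, loose, 56 x 36 x 74 high, 0.12 kg, behind the desk set; origin at the centre of its underside. Bystander.

How it is judged:
On the way, in this order (a step that is already met when the one before it is completed fails the run):
1. the selector stands in the click of channel 6, with the transmit bar up (value of joint channel between 2.5 and 2.74 rad and value of joint transmit below 0.001 m), for 0.3 s.
2. the transmit bar is pressed fully down by the fingers (value of joint transmit above 0.004 m and contact force between the fingers and transmit above 1 N), for 0.3 s.
At the end, for the whole second after the job is handed in: The selector stands on channel 6 (joint 2.618 within 0.12 rad), the fingers hold the transmit bar down (more than 4 of its 5 mm, with more than 1 N), the volume mark is within 4 mm of where it was, and the loose things are within 20 mm of where they stood (all of step 2 and value of joint channel between 2.5 and 2.74 rad and distance of volume_mark from where it was at the start of the episode below 0.004 m and distance of each of sanitizer, pen_pot, radio, stamp from where it was at the start of the episode below 0.02 m); the arm keeps its last pose, push and grip.
It fails at once if the transmit bar is pressed (past 2 mm) while the selector is not on channel 6 (value of joint transmit above 0.002 m and (value of joint channel below 2.42 rad or value of joint channel above 2.82 rad)).
It fails at once if the selector is pinched: the fingers press on both sides of its bar at once (contact force between the fingers and bar_left above 1.5 N and contact force between the fingers and bar_right above 1.5 N).
It fails at once if the volume knob is turned (distance of volume_mark from where it was at the start of the episode above 0.004 m).
It fails at once if a loose thing is moved by more than 20 mm, lifted or tipped (distance of any of sanitizer, pen_pot, radio, stamp from where it was at the start of the episode above 0.02 m or angle between any of sanitizer, pen_pot, radio, stamp's own z axis and vertical above 0.3 rad).
It also fails if it takes over 51 s, if anything falls off the work surface, if the arm or the gripper's body presses on something with over 40 N, if the wrist force passes 120 N, or if a joint passes its speed limit or range.

ROBOT

A 6-joint arm with a two-finger parallel gripper is mounted at the origin on the work surface. World frame = base frame: x ahead of the robot, y to its left, z up, the work surface at z = 0. Lengths are in m, angles in rad, forces in N, time in s.
With the tool pointing down it reaches from about 0.4 to 0.825 m from the base axis. Payload 7 kg.
Tool frame: the origin (TCP) lies at the very end of the fingers, on their centre line; the grasp point (between the pads) lies 19 mm behind it; z points along the fingers, y is the direction in which the jaws open and shut (so a half turn about z gives the same grasp; the last joint's range is limited). The gripper opens to 88 mm and grips with 3 to 60 N. Pads are 19 mm wide; open, the fingers measure 130 mm over their backs; the gripper's body (78 mm by 193 mm) begins 47 mm behind the grasp point.
Start: joints at [1.405, 0.359, 0.012, 0, -1.224, -0.288], TCP at [0.296, 0.607, 0.188] pointing down, gripper open.
Joint ranges: [-3.07, 3.07], [-1.43, 2.12], [-1.02, 1.25], [-3.03, 1.67], [-3.05, -0], [-3.03, 3.03]. Speed limits (rad/s): [2.39, 2.39, 3.01, 3.14, 3.14, 3.14].

INTERFACE

Orientations are given as a unit quaternion [w, x, y, z].
In Python, from station import bot gives the robot as it stands.
- The arm moves only by the tool servo_tool, never from a script. Its argument "increments" is text: rows parted by semicolons, each of 4 numbers parted by spaces: the shift along the tool's x, y, z in cm, then the turn about the tool's z in degrees. A call has 1 to 10 rows; each row shifts and turns the commanded pose from where the row before left it, along the tool's axes as they then stand; what a row does not reach is not made up. A row lasts 1/8 s, in which the tool goes at most 62.5 mm and 10.7 degrees, less where a joint would pass 70% of its speed; a pose out of reach is approached as far as the arm can. A call is refused whole if a number of a shift passes 6.25 or a number of a turn 10.7, either way. A call with a gripper value outside its range is refused whole. "gripper" is the opening, from -1 (shut) to 1 (fully open), so that 0 is half open, set as the call begins (left out, the last holds). The fingers move at their own pace and stop on an object; "squeeze" is the grip in N (left out, the last holds). Time passes only in rows, so rows that do not move let the fingers close. It gives the time, the measured TCP pose, the force and the opening at its end, in the units of the state.
- bot.state(): the state, without advancing time (a new reading comes with each control period).
- bot.get_image(name): name is "scene" or "top" or "wrist"; returns the picture (384x512x3 uint8, red, green, blue); there is no depth.
- bot.get_calibration(name): a dict with "intrinsics" (3x3 intrinsics, pixels), "eye" and "orientation" of the camera in the world; the wrist camera has in their place "hand_eye" (4x4, takes a point from camera to tool coordinates, whose origin is the TCP and whose axes are the flange's). Camera axes: x right, y down, z forward; pixel columns grow to the right and rows downward; lengths in m; the calibration is good to about 2 mm. A picture is of the moment at which its call begins: read the wrist's pose just before it. get_calibration takes no time and is no camera call.
- bot.close_job(): hands the job in, once; it reports no verdict.
The state is a dict: "time_s": time; "q": joint angles; "qd": joint speeds; "tau": joint torques, N m; "tool_pos": TCP position; "orientation": TCP orientation; "ft_force": force on the tool from outside, world axes, zero at the start; "torque": the same for the moment, N m; "grip_width": finger opening in m.
Only numpy, scipy, OpenCV 4.12 (cv2) and the standard library are available. Lean on these libraries where they do the work, as an engineer would, in place of code of your own. Each camera call takes 0.05 s, during which the arm holds its last target.

## Working session

There is one attempt and no reset: what is moved stays moved. The work goes in short steps, Python scripts to look and compute and a tool call to move; the robot and the scene stay as the last step left them, time stands still between calls to the robot, and variables do not carry over. Pictures are saved under pics/ and viewed, and the job is handed in when it is done.

Besides the shell and the picture viewer there is one more tool, called after "Request:" by a JSON object that holds its "op" and its "data", one argument or row to a line. servo_tool: Moves the arm, as the interface text tells. Its arguments: {"type":"object","properties":{"increments":{"type":"string"},"gripper":{"type":"number"},"squeeze":{"type":"number"}},"required":["increments"]}

```bash
ls; mkdir -p pics; python3 - <<'E'
from station import bot
import cv2
for n in ("scene","top","wrist"):
    c=bot.get_calibration(n); print(n,c)
    cv2.imwrite(f"pics/a_{n}.png",cv2.cvtColor(bot.get_image(n),cv2.COLOR_RGB2BGR))
s=bot.state();print(s)
E
```

```text
pics
scene {'intrinsics': array([[462.71585111,   0.        , 259.1806099 ],
       [  0.        , 462.71585111, 191.36309971],
       [  0.        ,   0.        ,   1.        ]]), 'eye': array([1.13541646, 0.77205358, 0.99248125]), 'orientation': array([-0.1267248 ,  0.28921559,  0.86984821, -0.37902409])}
top {'intrinsics': array([[379.60547093,   0.        , 249.93152808],
       [  0.        , 379.60547093, 191.41958934],
       [  0.        ,   0.        ,   1.        ]]), 'eye': array([0.43387357, 0.05421998, 1.19186779]), 'orientation': array([ 0.05005881, -0.70447655,  0.70624929, -0.04918182])}
wrist {'intrinsics': array([[331.01476687,   0.        , 249.32377496],
       [  0.        , 331.01476687, 183.62244944],
       [  0.        ,   0.        ,   1.        ]]), 'hand_eye': array([[ 7.64748944e-04, -9.57784864e-01, -2.87484903e-01,
         7.82637997e-02],
       [ 9.99999253e-01,  1.00662865e-03, -6.93550543e-04,
         7.62606354e-04],
       [ 9.53662752e-04, -2.87484158e-01,  9.57784918e-01,
        -1.96134368e-01],
       [ 0.00000000e+00,  0.00000000e+00,  0.00000000e+00,
         1.00000000e+00]])}
{'time_s': 0.15, 'q': array([ 1.40511560e+00,  3.59219667e-01,  1.13020833e-02, -2.61198545e-04,
       -1.22408731e+00, -2.88107480e-01]), 'qd': array([-0.00045496, -0.00333327,  0.00308464,  0.0019527 , -0.00170616,
       -0.00163284]), 'tau': array([-8.05094187e-04, -5.83277071e+01,  2.93290275e+01,  7.00122982e+00,
        8.75774596e-03, -1.06030932e-04]), 'tool_pos': array([0.29574379, 0.60631874, 0.18705275]), 'orientation': array([ 6.10663059e-04,  9.74359586e-01, -2.24995592e-01, -8.56041917e-05]), 'ft_force': array([ 0.58911167,  0.04123238, -0.46921165]), 'torque': array([-0.0330544 ,  0.0077682 , -0.00601378]), 'grip_width': 0.0877160149535121}
```

View pics/a_scene.png

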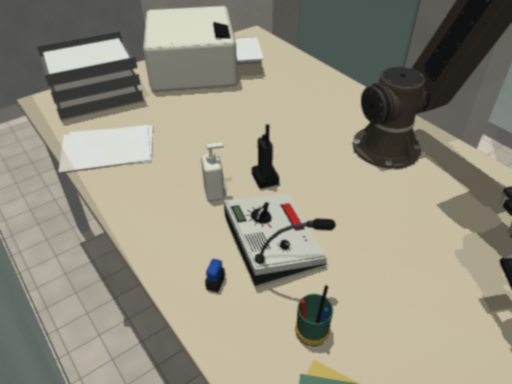

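View pics/a_top.png

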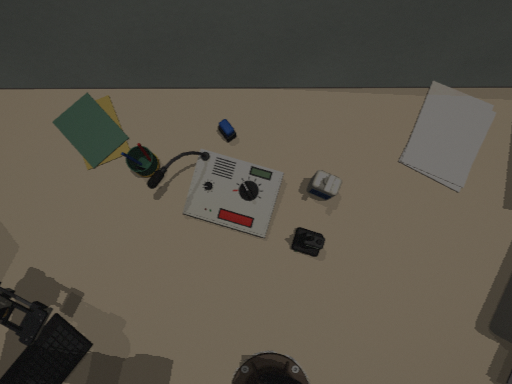

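```bash
python3 - <<'E'
import cv2
a=cv2.imread("pics/a_top.png");cv2.imwrite("pics/a_topz.png",cv2.resize(a[20:230,150:430],None,fx=2.8,fy=2.8,interpolation=cv2.INTER_CUBIC))
E
```

```text
(no output)
```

View pics/a_topz.png

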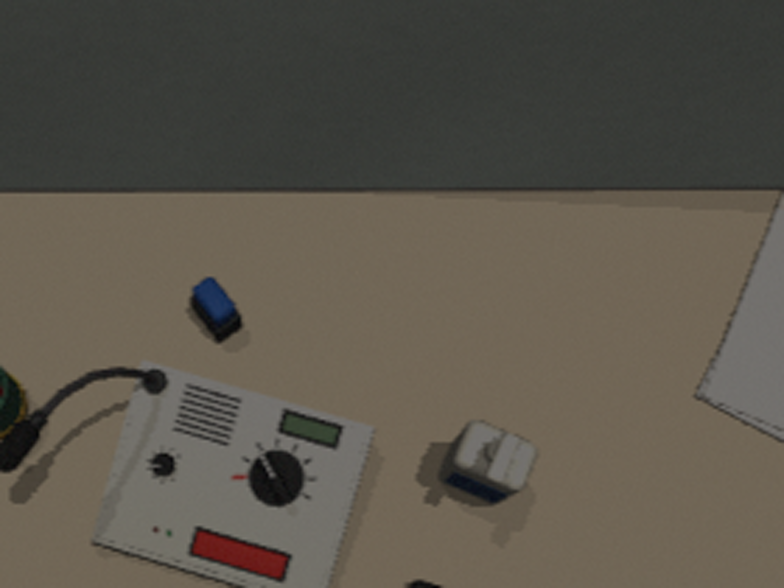

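The top view shows the desk set at about px (235,190), with its hub near (248,190). The pointer is up-left, roughly on channel 2. I'll zoom in and measure.

```bash
cat > h.py <<'E'
import numpy as np, cv2
from scipy.spatial.transform import Rotation as R
from station import bot
def q2R(q): return R.from_quat([q[1],q[2],q[3],q[0]]).as_matrix()
def cam(n,s=None):
    c=bot.get_calibration(n);K=c['intrinsics']
    if n=='wrist':
        T=np.eye(4);T[:3,:3]=q2R(s['orientation']);T[:3,3]=s['tool_pos'];T=T@c['hand_eye'];return K,T[:3,:3],T[:3,3]
    return K,q2R(c['orientation']),np.array(c['eye'])
def ray(C,uv,z):
    K,Rm,e=C;d=Rm@np.linalg.solve(K,[uv[0],uv[1],1]);return e+d*(z-e[2])/d[2]
def proj(C,P):
    K,Rm,e=C;p=(np.atleast_2d(P)-e)@Rm@K.T;return p[:,:2]/p[:,2:]
E
python3 - <<'E'
from h import *
C=cam('top');T=lambda u,v:(150+(u)/2.8-.3,20+v/2.8-.3)
print(ray(C,(249,190.5),.1), 'hub')
for n,uv,z in [('txL',T(192,541),.055),('txR',T(288,567),.055),('mic',(155,180),.26),('base',(205,156),.09),('san',(323,185),.1),('radio',(308,242),.1),('cFL',T(94,543),.046),('cRR',T(374,428),.086),('vol',T(163,464),.08)]: print(n,uv,ray(C,uv,z))
s=bot.state();print(q2R(s['orientation']))
a=cv2.imread("pics/a_top.png");cv2.imwrite("pics/a_topz2.png",cv2.resize(a[145:240,180:290],None,fx=6,fy=6,interpolation=cv2.INTER_CUBIC))
a=cv2.imread("pics/a_scene.png");cv2.imwrite("pics/a_scz.png",cv2.resize(a[110:350,190:350],None,fx=2.5,fy=2.5,interpolation=cv2.INTER_CUBIC))
E
```

```text
[0.59096473 0.05809071 0.1       ] hub
txL (218.27142857142854, 212.9142857142857) [0.52972319 0.15060713 0.055     ]
txR (252.55714285714285, 222.2) [0.50164182 0.04781141 0.055     ]
mic (155, 180) [0.59497951 0.29159814 0.26      ]
base (205, 156) [0.69630828 0.1886465  0.09      ]
san (323, 185) [ 0.60657674 -0.15736409  0.1       ]
radio (308, 242) [ 0.44220758 -0.10978826  0.1       ]
cFL (183.27142857142857, 213.62857142857143) [0.52858564 0.25721438 0.046     ]
cRR (283.27142857142854, 172.55714285714285) [ 0.64641822 -0.04350435  0.086     ]
vol (207.9142857142857, 185.4142857142857) [0.60939663 0.17995946 0.08      ]
[[ 8.98753953e-01 -4.38453119e-01 -4.41611522e-04]
 [-4.38453328e-01 -8.98753222e-01 -1.15148968e-03]
 [ 1.07974463e-04  1.22853194e-03 -9.99999240e-01]]
```

View pics/a_topz2.png

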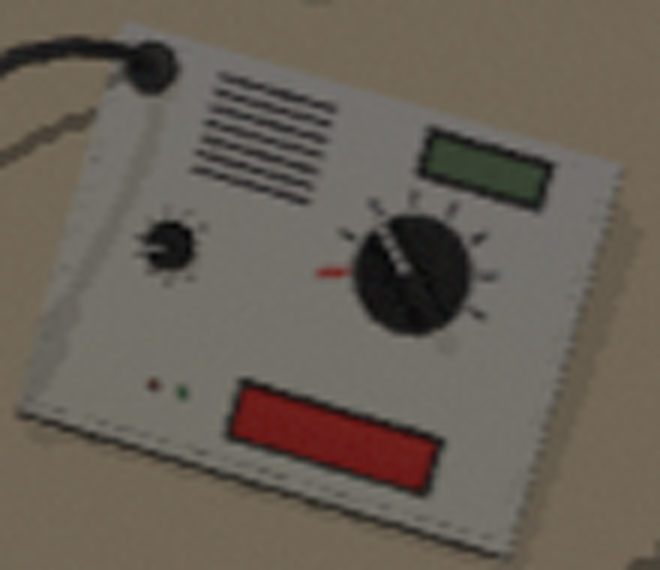

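View pics/a_scz.png

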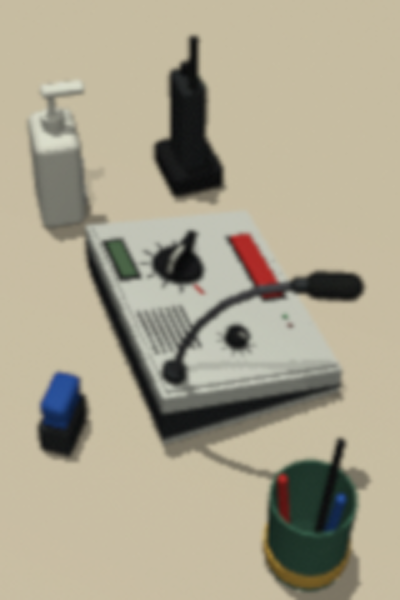

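View pics/a_wrist.png

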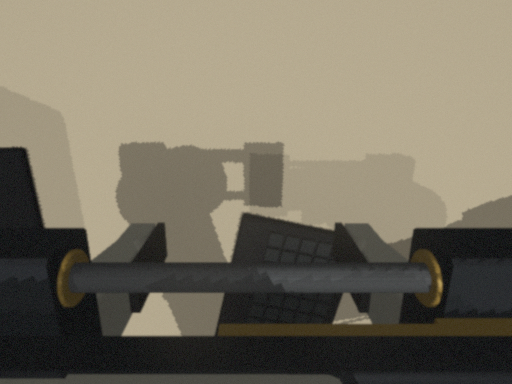

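```bash
cat >> h.py <<'E'
def plan(tx,ty,tz,yaw,n,s=None):
    """rows (cm,deg) to reach target TCP xyz and tool-x yaw(deg) in n equal rows"""
    s=s or bot.state();Rm=q2R(s['orientation']);p=np.array(s['tool_pos'])
    y0=np.degrees(np.arctan2(Rm[1,0],Rm[0,0]));dy=(yaw-y0+180)%360-180
    d=(np.array([tx,ty,tz])-p)/n;rows=[];y=y0
    for i in range(n):
        a=np.radians(y);X=np.array([np.cos(a),np.sin(a),0]);Y=np.array([np.sin(a),-np.cos(a),0])
        rows.append("%.2f %.2f %.2f %.1f"%(100*d@X,100*d@Y,-100*d[2],-dy/n));y+=dy/n
    print("yaw0 %.1f dy %.1f"%(y0,dy));print("; ".join(rows))
E
python3 - <<'E'
from h import *
plan(.296,.607,.307,-26,2)
s=bot.state();s['tool_pos']=np.array([.2957,.6063,.307]);plan(.574,.048,.30,30,12,s)
E
```

```text
yaw0 -26.0 dy 0.0
-0.00 -0.04 -6.00 -0.0; -0.00 -0.04 -6.00 -0.0
yaw0 -26.0 dy 56.0
4.12 3.16 0.06 -4.7; 3.85 3.49 0.06 -4.7; 3.56 3.79 0.06 -4.7; 3.24 4.07 0.06 -4.7; 2.89 4.32 0.06 -4.7; 2.53 4.54 0.06 -4.7; 2.16 4.73 0.06 -4.7; 1.76 4.89 0.06 -4.7; 1.36 5.02 0.06 -4.7; 0.95 5.11 0.06 -4.7; 0.53 5.17 0.06 -4.7; 0.11 5.20 0.06 -4.7
```

Request:
{"op": "servo_tool", "data": {
  "increments": "0 0 -6 0; 0 0 -6 0; 4.1 3.2 0 -4.7; 3.9 3.5 0 -4.7; 3.6 3.8 0 -4.7; 3.2 4.1 0 -4.7; 2.9 4.3 0 -4.7; 2.5 4.5 0 -4.7",
  "gripper": -1,
  "squeeze": 30
}}

```text
time_s: 1.15
tool_pos: [0.4356, 0.3257, 0.3077]
orientation: [-0.0, 1.0, 0.021, -0.0]
ft_force: [0.5, -0.1, 0.9]
grip_width: 0.0136
```

Request:
{"op": "servo_tool", "data": {
  "increments": "2.2 4.7 0 -4.7; 1.8 4.9 0 -4.7; 1.4 5 0 -4.7; 1 5.1 0 -4.7; 0.5 5.2 0 -4.7; 0.1 5.2 0 -4.7; 0 0 0 0"
}}

```text
time_s: 2.02
tool_pos: [0.5779, 0.0463, 0.3069]
orientation: [0.0, 0.965, 0.261, -0.001]
ft_force: [-0.2, 0.8, -1.1]
grip_width: 0.0006
```

```bash
python3 - <<'E'
from h import *
s=bot.state();print(s['time_s'],s['tool_pos'],s['q'],s['grip_width']);plan(.574,.048,.30,30,1,s)
a=bot.get_image('wrist');cv2.imwrite("pics/b_wrist.png",cv2.cvtColor(a,cv2.COLOR_RGB2BGR))
cv2.imwrite("pics/b_w2.png",cv2.resize(cv2.cvtColor(a,cv2.COLOR_RGB2BGR),(800,600),interpolation=cv2.INTER_CUBIC))
E
```

```text
2.025 [0.57791884 0.04627157 0.30688566] [ 4.17220151e-01  1.49320390e-01 -2.28957500e-03  1.99683105e-04
 -1.42084428e+00  1.68093918e+00] 0.00059628313405728
yaw0 30.2 dy -0.2
-0.25 -0.35 0.69 0.2
```

View pics/b_w2.png

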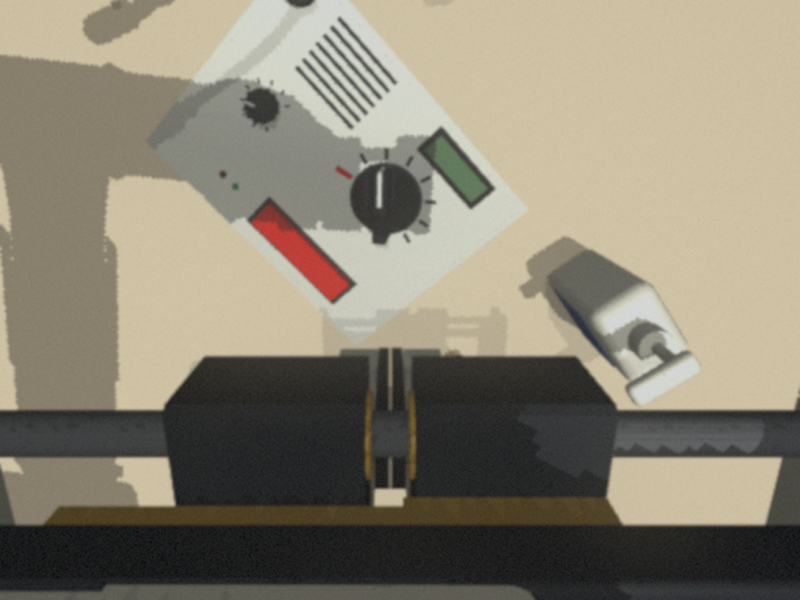

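```bash
python3 - <<'E'
import cv2,numpy as np
a=cv2.imread("pics/b_wrist.png")[80:200,140:290]
a=np.clip(a.astype(float)*1.6+15,0,255).astype('uint8')
cv2.imwrite("pics/b_w3.png",cv2.resize(a,None,fx=5,fy=5,interpolation=cv2.INTER_CUBIC))
E
```

```text
(no output)
```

View pics/b_w3.png

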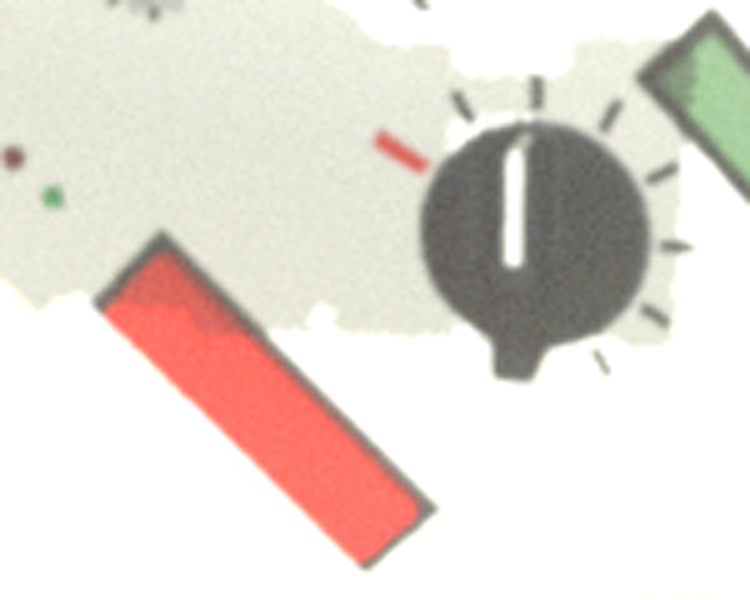

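```bash
python3 - <<'E'
from h import *
s=bot.state();C=cam('wrist',s);f=lambda u,v:(140+u/5-.4,80+v/5-.4)
t=cam('top')
for n,uv,z in [('hub',f(514.5,257),.1),('lineIn',f(514,268),.1),('ptr',f(516,138),.104),('tail',f(513,378),.096),('skirt',f(535,233),.072)]: print(n,ray(C,f(0,0) if 0 else uv,z))
for u,v in [(162,233),(435,510),(365,568),(98,300)]:print('tx',ray(C,f(u,v),.056))
print('top hub',ray(t,(180+412/6-.4,145+275/6-.4),.095),)
P=[ray(t,(180+u/6-.4,145+v/6-.4),.056) for u,v in [(243,381),(441,438),(428,493),(228,438)]];print(np.array(P),np.mean(P,0))
E
```

```text
hub [0.59354034 0.06599958 0.1       ]
lineIn [0.59116833 0.06477517 0.1       ]
ptr [0.61843172 0.07981931 0.104     ]
tail [0.56666983 0.05106705 0.096     ]
skirt [0.59799653 0.06310532 0.072     ]
tx [0.54586016 0.14863406 0.056     ]
tx [0.51510657 0.04772909 0.056     ]
tx [0.49003437 0.05656104 0.056     ]
tx [0.52091802 0.15559256 0.056     ]
top hub [0.59188633 0.06024887 0.095     ]
[[0.54411372 0.1451635  0.056     ]
 [0.51532419 0.04614593 0.056     ]
 [0.48799376 0.05270636 0.056     ]
 [0.51559144 0.1524021  0.056     ]] [0.51575578 0.09910447 0.056     ]
```

```bash
python3 - <<'E'
from h import *
plan(.5936,.0184,.30,29.5,1)
E
```

```text
yaw0 30.2 dy -0.7
-0.07 3.35 0.70 0.7
```

Request:
{"op": "servo_tool", "data": {
  "increments": "-0.1 3.4 0 0.7; 0 0 4 0; 0 0 4 0; 0 0 4 0; 0 0 4 0; 0 0 3.7 0; 0 0 0 0"
}}

```text
time_s: 2.95
tool_pos: [0.5911, 0.0199, 0.1082]
orientation: [-0.0, 0.967, 0.257, -0.003]
ft_force: [0.3, -0.0, 0.3]
grip_width: 0.0003
```

```bash
python3 - <<'E'
from h import *
s=bot.state();print(s['time_s'],s['tool_pos'],s['ft_force']);plan(.5936,.0184,.083,29.5,1,s)
for n in('wrist','scene'):
    a=cv2.cvtColor(bot.get_image(n),cv2.COLOR_RGB2BGR)
    if n=='scene': a=cv2.resize(a[120:300,190:390],None,fx=3,fy=3,interpolation=cv2.INTER_CUBIC)
    cv2.imwrite(f"pics/c_{n}.png",a)
E
```

```text
2.95 [0.59113982 0.01986432 0.10820989] [ 0.33227381 -0.02513087  0.25107094]
yaw0 29.7 dy -0.2
0.14 0.25 2.52 0.2
```

View pics/c_wrist.png

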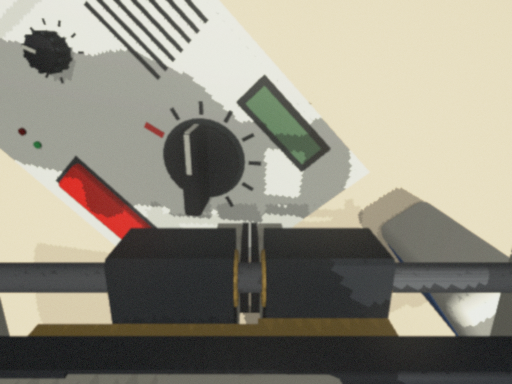

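View pics/c_scene.png

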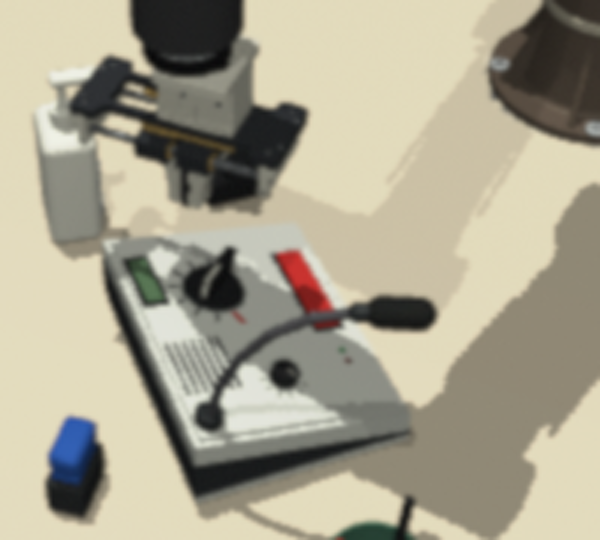

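```bash
python3 - <<'E'
from h import *
t=cam('top');S=cam('scene')
a=bot.get_image('top');cv2.imwrite("pics/d_top.png",cv2.cvtColor(cv2.resize(a[120:260,180:370],None,fx=4,fy=4,interpolation=cv2.INTER_CUBIC),cv2.COLOR_RGB2BGR))
for uv in [(324,180),(330,181),(336,190),(322,198)]: print(uv,ray(t,uv,.185),ray(t,uv,.14))
for uv in [(214,146),(224,144),(207,148)]: print('sc',uv,ray(S,uv,.185))
s=bot.state();Rm=q2R(s['orientation']);p=s['tool_pos']
for y in(-.097,.097):
  for x in(-.039,.039): print(p+Rm@[x,y,-.066])
E
```

```text
(324, 180) [ 0.60673771 -0.143981    0.185     ] [ 0.61446354 -0.15283921  0.14      ]
(330, 181) [ 0.60396831 -0.16002589  0.185     ] [ 0.61157037 -0.16960119  0.14      ]
(336, 190) [ 0.57947886 -0.17531628  0.185     ] [ 0.58598641 -0.18557496  0.14      ]
(322, 198) [ 0.55798249 -0.13718979  0.185     ] [ 0.5635293  -0.14574448  0.14      ]
sc (214, 146) [ 0.60301302 -0.15374044  0.185     ]
sc (224, 144) [ 0.57479257 -0.14449945  0.185     ]
sc (207, 148) [ 0.62408434 -0.15777156  0.185     ]
[0.51255999 0.08505935 0.1784605 ]
[0.58027701 0.12376819 0.17863385]
[ 0.60883566 -0.08336559  0.17864728]
[ 0.67655268 -0.04465675  0.17882063]
```

View pics/d_top.png

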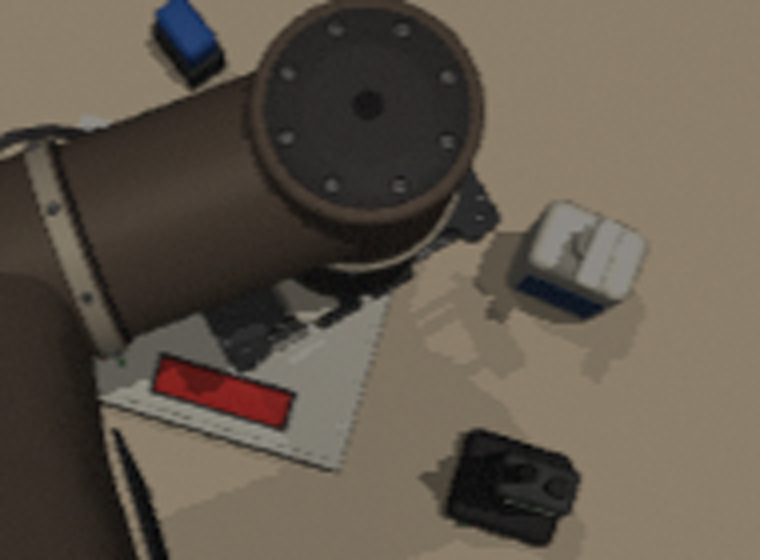

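Request:
{"op": "servo_tool", "data": {
  "increments": "0.1 0.2 1.3 0; 0 0 1.2 0; 0 -0.6 0 0; 0 0 0 0"
}}

```text
time_s: 3.6
tool_pos: [0.5923, 0.0237, 0.0858]
orientation: [0.0, 0.967, 0.256, -0.0]
ft_force: [-0.2, 0.6, 0.6]
grip_width: 0.0004
```

Request:
{"op": "servo_tool", "data": {
  "increments": "0 -0.3 0 0; 0 -0.3 0 0; 0 0 0 0"
}}

```text
time_s: 3.98
tool_pos: [0.5895, 0.0289, 0.086]
orientation: [-0.0, 0.967, 0.256, 0.0]
ft_force: [0.0, -0.1, -0.0]
grip_width: 0.0006
```

Request:
{"op": "servo_tool", "data": {
  "increments": "-0.2 -0.2 0.2 0; 0 -0.2 0 0; 0 0 0 0"
}}

```text
time_s: 4.35
tool_pos: [0.5857, 0.0312, 0.0838]
orientation: [0.0, 0.967, 0.256, -0.0]
ft_force: [0.4, 0.2, -0.3]
grip_width: 0.0002
```

Request:
{"op": "servo_tool", "data": {
  "increments": "0 -0.2 0 0; 0 -0.2 0 0; 0 0 0 0"
}}

```text
time_s: 4.72
tool_pos: [0.5837, 0.0347, 0.0838]
orientation: [-0.0, 0.967, 0.256, 0.0]
ft_force: [-0.3, -0.2, -1.0]
grip_width: 0.0005
```

```bash
python3 - <<'E'
from h import *
s=bot.state();print(s['time_s'],s['tool_pos'],s['ft_force'],s['torque'])
a=cv2.cvtColor(bot.get_image('wrist'),cv2.COLOR_RGB2BGR)
cv2.imwrite(f"pics/e_wrist.png",cv2.resize(a[80:260,120:320],None,fx=4,fy=3.3,interpolation=cv2.INTER_CUBIC))
E
```

```text
4.725 [0.58373393 0.03473369 0.08379261] [-0.31295345 -0.171281   -0.9626825 ] [-0.11282265 -0.04096415 -0.03156791]
```

View pics/e_wrist.png

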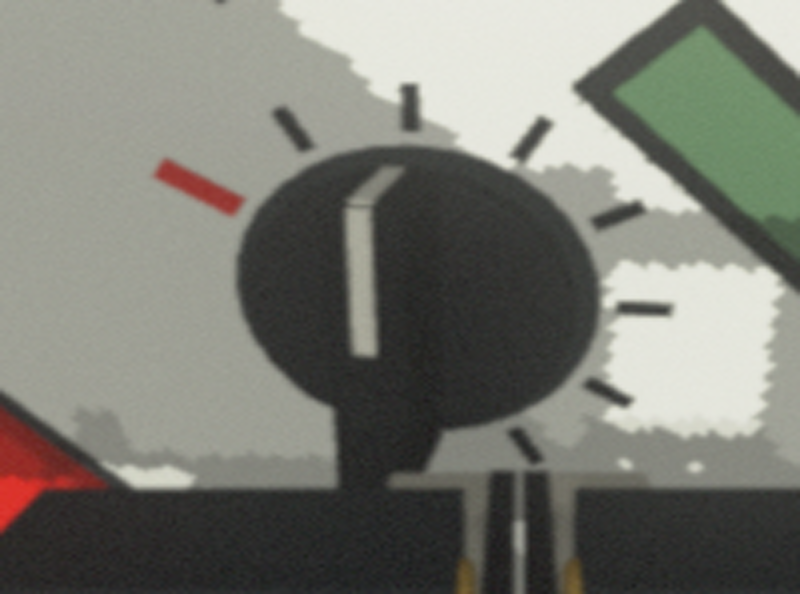

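Request:
{"op": "servo_tool", "data": {
  "increments": "0 -0.2 0 0; 0 -0.2 0 0; 0 0 0 0"
}}

```text
time_s: 5.15
tool_pos: [0.5817, 0.0382, 0.0838]
orientation: [-0.0, 0.967, 0.256, 0.0]
ft_force: [0.2, 0.6, -0.1]
grip_width: 0.0006
```

Request:
{"op": "servo_tool", "data": {
  "increments": "0 -0.2 0 0; 0 0 0 0"
}}

```text
time_s: 5.4
tool_pos: [0.5807, 0.0399, 0.0838]
orientation: [-0.0, 0.967, 0.256, -0.0]
ft_force: [-0.7, -0.4, -0.0]
grip_width: 0.0008
```

Request:
{"op": "servo_tool", "data": {
  "increments": "0 -0.2 0 0; 0 0 0 0"
}}

```text
time_s: 5.65
tool_pos: [0.5798, 0.0417, 0.0838]
orientation: [0.0, 0.967, 0.256, -0.0]
ft_force: [0.3, 0.6, 0.3]
grip_width: 0.0004
```

```bash
python3 - <<'E'
from h import *
s=bot.state();print(s['time_s'],s['tool_pos'],s['ft_force'],s['torque'])
a=cv2.cvtColor(bot.get_image('wrist'),cv2.COLOR_RGB2BGR)
cv2.imwrite(f"pics/f_wrist.png",cv2.resize(a[80:260,120:320],None,fx=4,fy=3.3,interpolation=cv2.INTER_CUBIC))
a=cv2.cvtColor(bot.get_image('scene'),cv2.COLOR_RGB2BGR)
cv2.imwrite(f"pics/f_scene.png",cv2.resize(a[150:250,220:340],None,fx=6,fy=6,interpolation=cv2.INTER_CUBIC))
E
```

```text
5.65 [0.57975795 0.04165526 0.08376031] [0.30006011 0.57742212 0.28574536] [-0.10449298 -0.06996338  0.01813643]
```

View pics/f_wrist.png

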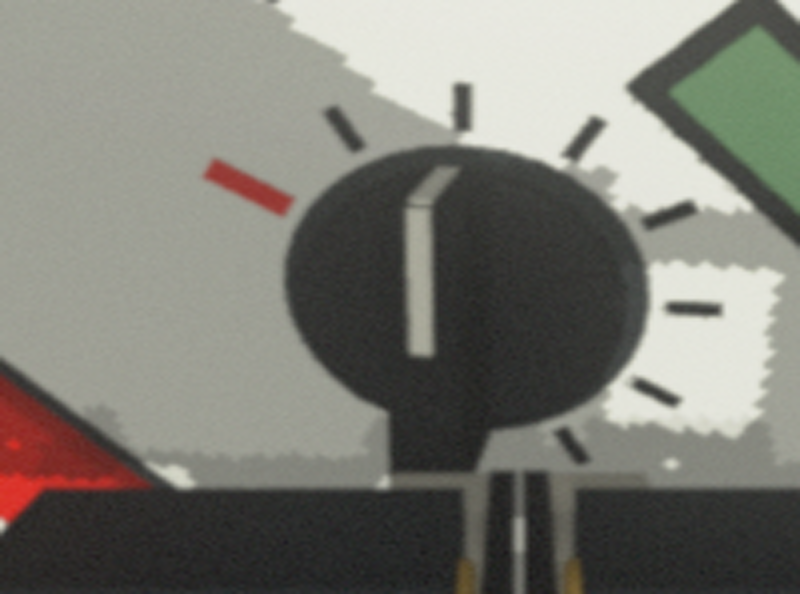

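View pics/f_scene.png

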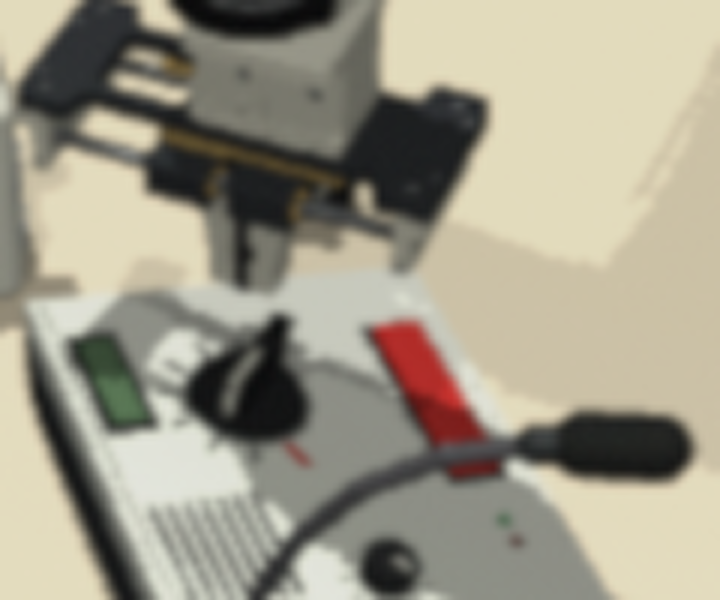

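```bash
python3 - <<'E'
from h import *
s=bot.state();S=cam('scene');W=cam('wrist',s);p=s['tool_pos'];Rm=q2R(s['orientation'])
g=lambda uv:((uv[0]-220)*6,(uv[1]-150)*6); w=lambda uv:((uv[0]-120)*4,(uv[1]-80)*3.3)
for o in [(0,0,0),(.0095,0,0),(.0095,-.021,0),(-.0095,0,0),(0,0,-.05)]:
    P=p+Rm@np.array(o);print(o,'scene',g(proj(S,P)[0]),'wrist',w(proj(W,P)[0]))
for n,P in [('hub',(.593,.064,.1)),('tail',(.568,.05,.0965)),('ptr',(.618,.078,.104))]:print(n,g(proj(S,P)[0]),w(proj(W,P)[0]))
E
```

```text
(0, 0, 0) scene (np.float64(247.96077590653886), np.float64(336.8756696135185)) wrist (np.float64(512.8635349585841), np.float64(435.36767418295955))
(0.0095, 0, 0) scene (np.float64(239.84277154893346), np.float64(350.126427216183)) wrist (np.float64(512.8517168661343), np.float64(388.663226032311))
(0.0095, -0.021, 0) scene (np.float64(281.6959260838337), np.float64(363.0196865876153)) wrist (np.float64(378.78496372893267), np.float64(388.57575797268714))
(-0.0095, 0, 0) scene (np.float64(255.9988375935418), np.float64(323.75539986274487)) wrist (np.float64(512.875050389815), np.float64(480.8760219259618))
(0, 0, -0.05) scene (np.float64(248.445388813465), np.float64(258.3516070072766)) wrist (np.float64(511.47170078235615), np.float64(559.5399629962905))
hub (np.float64(254.65450010786026), np.float64(351.5269058795632)) (np.float64(421.3666507628143), np.float64(347.8257851377435))
tail (np.float64(279.48387158006585), np.float64(316.7781410886875)) (np.float64(425.2758630667586), np.float64(492.14563369008926))
ptr (np.float64(228.96011252902736), np.float64(386.7031686564787)) (np.float64(416.6711162337481), np.float64(185.0455967224267))
```

The fingertips are visibly about 3 cm above the nominal TCP in both the scene and wrist views, and so far nothing has touched the bar. I'll back off and go lower, checking force and pictures.

Request:
{"op": "servo_tool", "data": {
  "increments": "0 1.6 0 0; 0 1.6 0 0; 0 0 0.3 0; 0 0 0.3 0; 0 0 0.3 0; 0 0 0 0"
}}

```text
time_s: 6.5
tool_pos: [0.5954, 0.0139, 0.0744]
orientation: [-0.0, 0.967, 0.256, -0.0]
ft_force: [0.0, -0.0, 0.2]
grip_width: 0.0005
```

```bash
python3 - <<'E'
from h import *
s=bot.state();print(s['time_s'],s['tool_pos'],s['ft_force'],s['torque'])
a=cv2.cvtColor(bot.get_image('wrist'),cv2.COLOR_RGB2BGR)
cv2.imwrite(f"pics/g_wrist.png",cv2.resize(a[80:300,120:380],None,fx=3,fy=2.7,interpolation=cv2.INTER_CUBIC))
a=cv2.cvtColor(bot.get_image('scene'),cv2.COLOR_RGB2BGR)
cv2.imwrite(f"pics/g_scene.png",cv2.resize(a[150:250,220:340],None,fx=6,fy=6,interpolation=cv2.INTER_CUBIC))
S=cam('scene');p=s['tool_pos'];Rm=q2R(s['orientation'])
g=lambda uv:((uv[0]-220)*6,(uv[1]-150)*6)
for o in [(0,0,0),(0,0,-.01),(0,0,-.02),(0,0,-.03),(0,-.021,-.03),(0,.021,-.03)]:
    P=p+Rm@np.array(o);print(o,'scene',g(proj(S,P)[0]))
E
```

```text
6.5 [0.59536059 0.01389657 0.07443853] [ 0.03212607 -0.0191335   0.21458857] [-0.12763479  0.00788839 -0.0022728 ]
(0, 0, 0) scene (np.float64(186.09470872799295), np.float64(331.68431825390917))
(0, 0, -0.01) scene (np.float64(185.8562055149149), np.float64(316.4786682887744))
(0, 0, -0.02) scene (np.float64(185.61519028270646), np.float64(301.1128658329451))
(0, 0, -0.03) scene (np.float64(185.3716231347522), np.float64(285.58436729824945))
(0, -0.021, -0.03) scene (np.float64(226.91243838724142), np.float64(298.1410590007405))
(0, 0.021, -0.03) scene (np.float64(144.22390385839697), np.float64(273.1464981309396))
```

View pics/g_wrist.png

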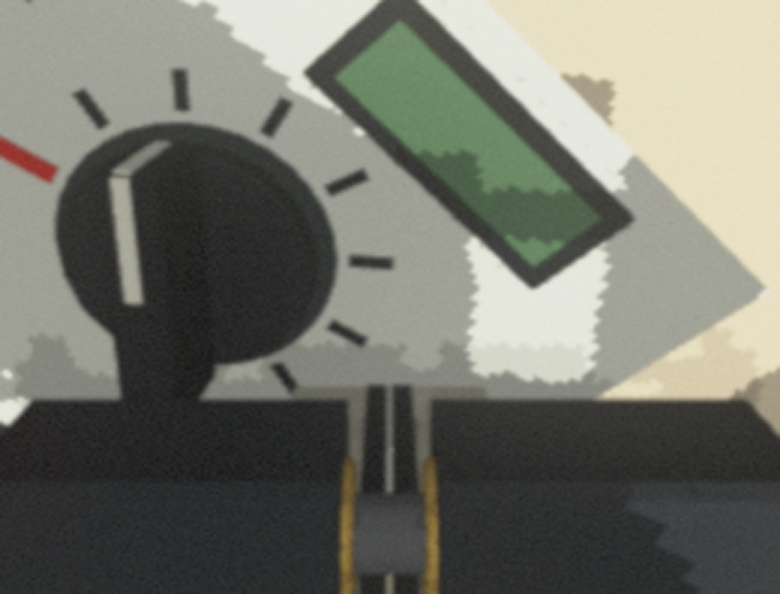

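View pics/g_scene.png

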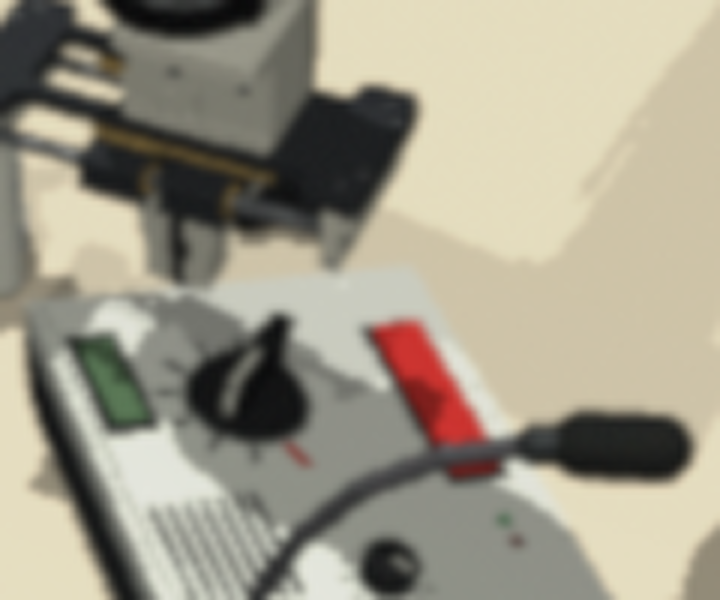

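Request:
{"op": "servo_tool", "data": {
  "increments": "0 0 0.5 0; 0 0 0.5 0; 0 0 0 0"
}}

```text
time_s: 6.98
tool_pos: [0.5952, 0.0137, 0.0641]
orientation: [-0.0, 0.967, 0.256, -0.001]
ft_force: [0.3, 1.0, -0.3]
grip_width: -0.0001
```

Request:
{"op": "servo_tool", "data": {
  "increments": "0 0 0.3 0; 0 0 0.3 0; 0 0 0.3 0; 0 0 0 0"
}}

```text
time_s: 7.48
tool_pos: [0.5954, 0.0137, 0.0554]
orientation: [0.0, 0.967, 0.256, -0.0]
ft_force: [0.0, 0.2, -0.2]
grip_width: 0.0006
```

```bash
python3 - <<'E'
from h import *
s=bot.state();print(s['time_s'],s['tool_pos'],s['ft_force'],s['torque'])
a=cv2.cvtColor(bot.get_image('scene'),cv2.COLOR_RGB2BGR)
cv2.imwrite(f"pics/i_scene.png",cv2.resize(a[150:250,220:340],None,fx=6,fy=6,interpolation=cv2.INTER_CUBIC))
S=cam('scene');p=s['tool_pos'];Rm=q2R(s['orientation'])
g=lambda uv:((uv[0]-220)*6,(uv[1]-150)*6)
for o in [(0,0,0),(0,0,-.02),(0,0,-.03)]:
    P=p+Rm@np.array(o);print(o,'scene',g(proj(S,P)[0]))
E
```

```text
7.475 [0.59544483 0.01366986 0.05541682] [ 0.02879108  0.19493398 -0.24744109] [-0.04278436 -0.05997831 -0.05712296]
(0, 0, 0) scene (np.float64(186.1021912992765), np.float64(359.9922033991923))
(0, 0, -0.02) scene (np.float64(185.62831695381954), np.float64(330.0211231059556))
(0, 0, -0.03) scene (np.float64(185.38765446028827), np.float64(314.7999679909997))
```

View pics/i_scene.png

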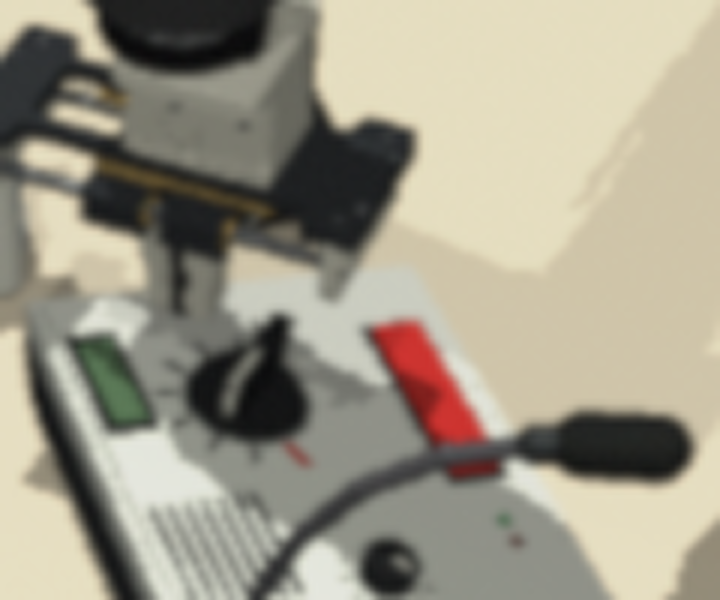

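Request:
{"op": "servo_tool", "data": {
  "increments": "0 -0.6 0 0; 0 -0.6 0 0; 0 0 0 0"
}}

```text
time_s: 7.9
tool_pos: [0.5895, 0.0247, 0.0559]
orientation: [-0.0, 0.967, 0.257, 0.0]
ft_force: [0.2, -0.8, 0.2]
grip_width: 0.0007
```

Request:
{"op": "servo_tool", "data": {
  "increments": "0 -0.2 0 0; 0 -0.2 0 0; 0 0 0 0"
}}

```text
time_s: 8.28
tool_pos: [0.5877, 0.0277, 0.0558]
orientation: [-0.0, 0.967, 0.256, 0.0]
ft_force: [0.1, -0.2, 0.1]
grip_width: 0.0006
```

Request:
{"op": "servo_tool", "data": {
  "increments": "0 -0.2 0 0; 0 0 0 0"
}}

```text
time_s: 8.52
tool_pos: [0.5867, 0.0295, 0.0558]
orientation: [-0.0, 0.967, 0.256, -0.0]
ft_force: [-1.0, 0.2, 0.6]
grip_width: 0.0002
```

Request:
{"op": "servo_tool", "data": {
  "increments": "0 -0.2 0 0; 0 0 0 0"
}}

```text
time_s: 8.78
tool_pos: [0.5857, 0.0312, 0.0558]
orientation: [-0.0, 0.967, 0.256, -0.0]
ft_force: [-0.2, 0.1, -0.3]
grip_width: 0.0005
```

Request:
{"op": "servo_tool", "data": {
  "increments": "0 -0.2 0 0; 0 0 0 0"
}}

```text
time_s: 9.02
tool_pos: [0.5848, 0.033, 0.0558]
orientation: [-0.0, 0.967, 0.256, 0.0]
ft_force: [-1.4, 0.3, -0.4]
grip_width: 0.0005
```

Request:
{"op": "servo_tool", "data": {
  "increments": "0 -0.2 0 0; 0 0 0 0"
}}

```text
time_s: 9.28
tool_pos: [0.5837, 0.0346, 0.0558]
orientation: [0.0, 0.967, 0.256, -0.0]
ft_force: [0.8, -0.7, -0.4]
grip_width: 0.0006
```

```bash
python3 - <<'E'
from h import *
s=bot.state();print(s['time_s'],s['tool_pos'],s['ft_force'],s['torque'])
a=cv2.cvtColor(bot.get_image('scene'),cv2.COLOR_RGB2BGR)
cv2.imwrite(f"pics/j_scene.png",cv2.resize(a[165:235,230:310],None,fx=9,fy=8,interpolation=cv2.INTER_CUBIC))
a=cv2.cvtColor(bot.get_image('wrist'),cv2.COLOR_RGB2BGR)
cv2.imwrite(f"pics/j_wrist.png",cv2.resize(a[80:300,120:380],None,fx=3,fy=2.7,interpolation=cv2.INTER_CUBIC))
E
```

```text
9.275 [0.58371364 0.03459139 0.05576011] [ 0.7717994  -0.67932531 -0.44426895] [-0.23940568 -0.11685276  0.06105422]
```

View pics/j_scene.png

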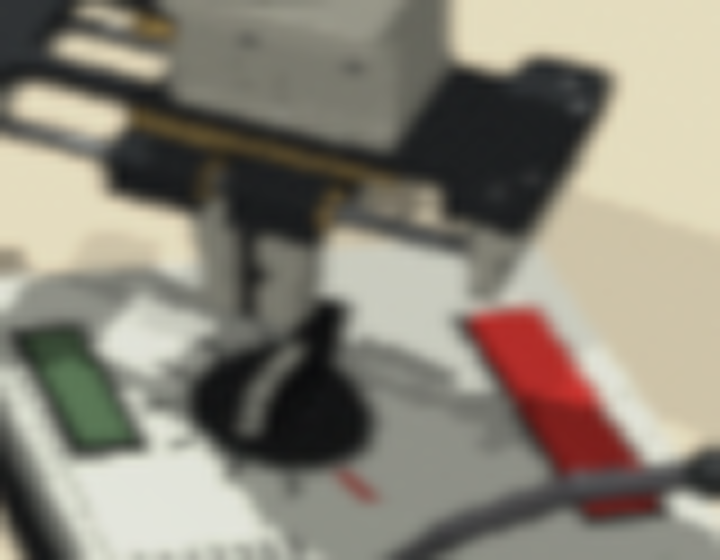

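View pics/j_wrist.png

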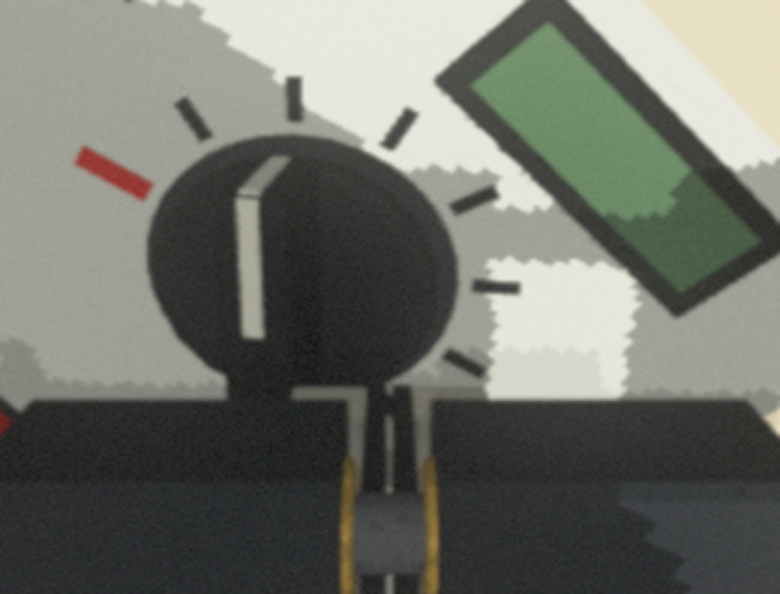

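Request:
{"op": "servo_tool", "data": {
  "increments": "0 -0.2 0 0; 0 0 0 0"
}}

```text
time_s: 9.62
tool_pos: [0.5827, 0.0356, 0.0557]
orientation: [0.0, 0.967, 0.256, -0.0]
ft_force: [1.6, -5.7, -1.6]
grip_width: 0.0005
```

Request:
{"op": "servo_tool", "data": {
  "increments": "0 -0.2 0 0; 0 0 0 0"
}}

```text
time_s: 9.88
tool_pos: [0.5814, 0.0369, 0.0555]
orientation: [0.001, 0.967, 0.256, -0.001]
ft_force: [0.1, -3.8, -1.5]
grip_width: 0.0004
```

Request:
{"op": "servo_tool", "data": {
  "increments": "0 -0.2 0 0; 0 0 0 0"
}}

```text
time_s: 10.12
tool_pos: [0.5801, 0.0395, 0.0554]
orientation: [-0.0, 0.967, 0.256, -0.001]
ft_force: [-1.4, -1.4, -0.9]
grip_width: 0.0003
```

```bash
cat > arc.py <<'E'
from h import *
import sys
def arc(phis,hub=(.593,.064),b=.020,r=.022,yaw0=29.5,z=.0555):
    s=bot.state();Rm=q2R(s['orientation']);y=np.degrees(np.arctan2(Rm[1,0],Rm[0,0]));p=np.array(s['tool_pos']);rows=[]
    for ph in phis:
        a=np.radians(yaw0-ph);X=np.array([np.cos(a),np.sin(a)]);Y=np.array([np.sin(a),-np.cos(a)])
        t=np.array([*(np.array(hub)-r*X+b*Y),z]);d=t-p;c=np.radians(y)
        rows.append("%.2f %.2f %.2f %.1f"%(100*(d[0]*np.cos(c)+d[1]*np.sin(c)),100*(d[0]*np.sin(c)-d[1]*np.cos(c)),-100*d[2],y-(yaw0-ph)));p=t;y=yaw0-ph
    print("; ".join(rows))
arc([float(x) for x in sys.argv[1].split(',')])
E
python3 arc.py 8,14,20,26,32,38,44,50
```

```text
-0.13 0.18 -0.01 8.2; -0.20 -0.24 -0.00 6.0; -0.20 -0.24 -0.00 6.0; -0.20 -0.24 -0.00 6.0; -0.20 -0.24 -0.00 6.0; -0.20 -0.24 -0.00 6.0; -0.20 -0.24 -0.00 6.0; -0.20 -0.24 -0.00 6.0
```

Request:
{"op": "servo_tool", "data": {
  "increments": "-0.1 0.2 0 8; -0.2 -0.24 0 6; -0.2 -0.24 0 6; -0.2 -0.24 0 6; -0.2 -0.24 0 6; 0 0 0 0"
}}

```text
time_s: 10.88
tool_pos: [0.5716, 0.0444, 0.056]
orientation: [0.0, 1.0, -0.021, 0.0]
ft_force: [2.6, -5.5, -1.4]
grip_width: 0.0007
```

```bash
cat > look.py <<'E'
from h import *
import sys
s=bot.state();print(s['time_s'],s['tool_pos'],s['ft_force'])
n=sys.argv[1]
a=cv2.cvtColor(bot.get_image('wrist'),cv2.COLOR_RGB2BGR)
cv2.imwrite(f"pics/{n}_w.png",cv2.resize(a[60:260,100:360],None,fx=3,fy=3,interpolation=cv2.INTER_CUBIC))
E
python3 look.py k; python3 arc.py 38,44,50,56,62,68,74,80
```

```text
10.875 [0.5715508  0.04442105 0.05599896] [ 2.57172137 -5.47438668 -1.42466693]
-0.34 -0.29 0.05 6.2; -0.20 -0.24 -0.00 6.0; -0.20 -0.24 -0.00 6.0; -0.20 -0.24 -0.00 6.0; -0.20 -0.24 -0.00 6.0; -0.20 -0.24 -0.00 6.0; -0.20 -0.24 -0.00 6.0; -0.20 -0.24 -0.00 6.0
```

View pics/k_w.png

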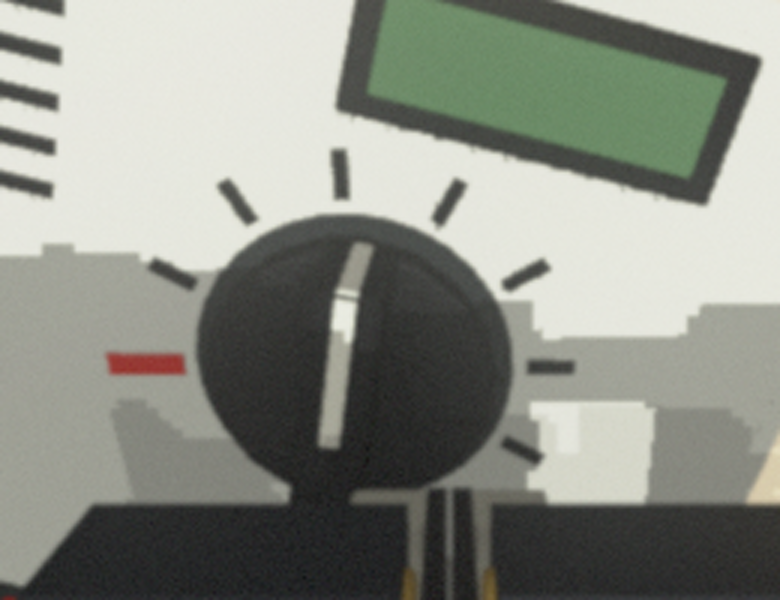

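Now on channel 4, slightly past its click with the finger loading it. Continuing the arc.

Request:
{"op": "servo_tool", "data": {
  "increments": "-0.3 -0.3 0 6; -0.2 -0.24 0 6; -0.2 -0.24 0 6; -0.2 -0.24 0 6; -0.2 -0.24 0 6; 0 0 0 0"
}}

```text
time_s: 11.68
tool_pos: [0.5628, 0.0589, 0.0557]
orientation: [0.001, 0.96, -0.279, -0.0]
ft_force: [0.9, -4.1, -0.3]
grip_width: 0.0005
```

```bash
python3 look.py l; python3 arc.py 68,74,80
```

```text
11.675 [0.56277354 0.05893273 0.05567622] [ 0.89173947 -4.10742534 -0.25270033]
-0.12 -0.28 0.02 6.2; -0.20 -0.24 -0.00 6.0; -0.20 -0.24 -0.00 6.0
```

View pics/l_w.png

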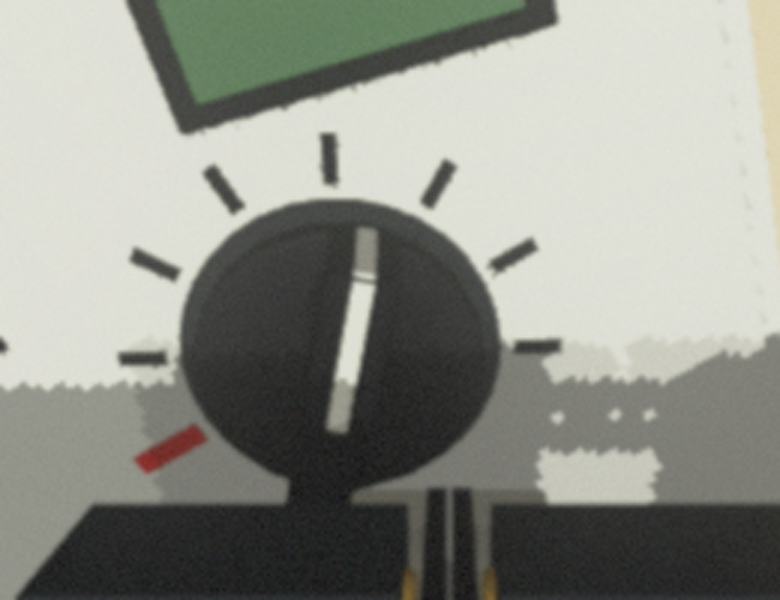

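Pointer is about 10° past the channel 5 tick. One more click.

Request:
{"op": "servo_tool", "data": {
  "increments": "-0.1 -0.28 0 6; -0.2 -0.24 0 6; 0 0 0 0"
}}

```text
time_s: 12.1
tool_pos: [0.5634, 0.0658, 0.0557]
orientation: [0.0, 0.926, -0.377, -0.0]
ft_force: [-2.5, -2.5, -0.3]
grip_width: 0.0006
```

```bash
python3 look.py m; python3 arc.py 80
```

```text
12.1 [0.56343563 0.06583008 0.05567095] [-2.53389783 -2.46202401 -0.28366831]
-0.17 -0.19 0.01 6.3
```

View pics/m_w.png

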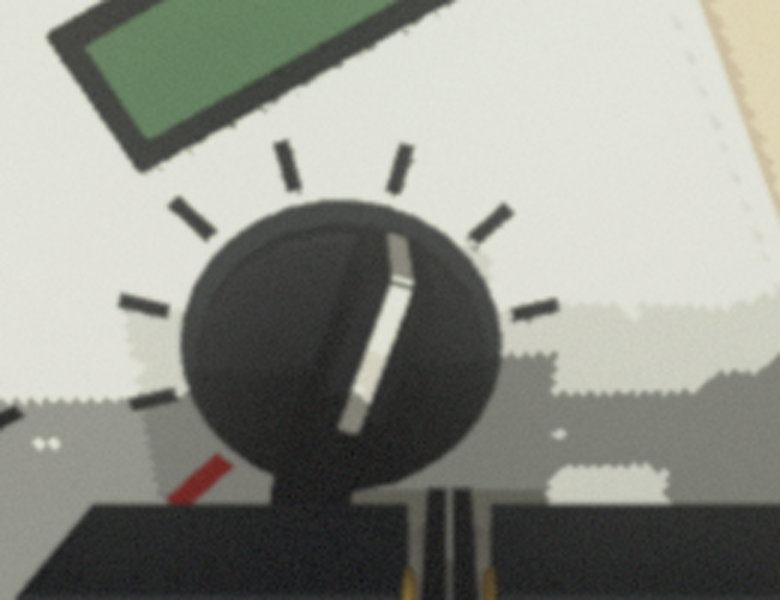

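Pointer is now aligned with the sixth tick (px 400,168). Backing the finger off and checking.

Request:
{"op": "servo_tool", "data": {
  "increments": "0 0.5 0 0; 0 1 0 0; 0 0.7 0 0; 0 0 -4 0; 0 0 -4 0; 0 0 0 0"
}}

```text
time_s: 12.9
tool_pos: [0.5508, 0.0504, 0.1394]
orientation: [-0.002, 0.926, -0.377, 0.003]
ft_force: [-0.3, -0.0, -0.9]
grip_width: 0.0006
```

```bash
python3 look.py n; python3 - <<'E'
from h import *
s=bot.state();np.save('sn.npy',np.r_[s['tool_pos'],s['orientation']])
E
```

```text
12.9 [0.55082809 0.05042365 0.13940732] [-0.29739435 -0.00327127 -0.8887915 ]
```

View pics/n_w.png

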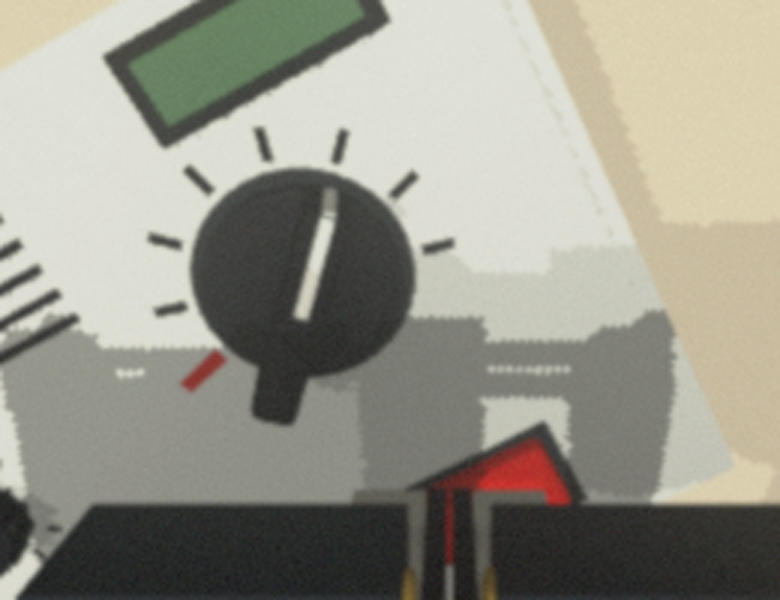

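```bash
python3 - <<'E'
from h import *
s=bot.state();C=cam('wrist',s);f=lambda u,v:(100+u/3-.3,60+v/3-.3)
n=np.array([-.1987*.965,.1987*.262,.980])
def rp(uv,h):  # plane parallel to deck through hub offset h
    K,Rm,e=C;d=Rm@np.linalg.solve(K,[*uv,1]);P0=np.array([.593,.064,.1])+n*h;return e+d*(n@(P0-e))/(n@d)
X=np.array([.965,-.262,0]);X=X-n*(n@X);X/=np.linalg.norm(X);Y=np.cross(n,X)
A=lambda d:np.degrees(np.arctan2(d@X,d@Y))
c=rp(f(303,272),-.025)
print('skirt',c)
for uv in [(205,370),(170,308),(165,240),(198,180),(262,144),(340,146),(404,186),(438,245)]: print('tick',A(rp(f(*uv),-.033)-(c-.008*n)))
print('ptr',A(rp(f(330,215),0)-rp(f(300,318),0)))
print('tail edge mid',rp(f(274,418),0),'ptr end',rp(f(331,212),0))
P=np.array([ray(C,f(*uv),.06) for uv in [(543,428)]]);print(P)
plan(.517,.1005,.14,-15.2,5,s)
E
```

```text
skirt [0.59654089 0.0577514  0.07551769]
tick -17.927074191896477
tick 10.417743786506545
tick 39.97385098930095
tick 70.65993246685835
tick 103.62133750649897
tick 138.3835567434639
tick 172.33008788924207
tick -156.8708625243547
ptr 137.16843624783533
tail edge mid [0.57649201 0.08546768 0.09562967] ptr end [0.60254005 0.0360693  0.10335032]
[[0.51532897 0.044847   0.06      ]]
yaw0 -44.3 dy 29.1
-1.17 -0.27 -0.05 -5.8; -1.13 -0.38 -0.05 -5.8; -1.09 -0.50 -0.05 -5.8; -1.03 -0.60 -0.05 -5.8; -0.97 -0.71 -0.05 -5.8
```

Request:
{"op": "servo_tool", "data": {
  "increments": "-1.2 -0.3 0 -5.8; -1.1 -0.4 0 -5.8; -1.1 -0.5 0 -5.8; -1 -0.6 0 -5.8; -1 -0.7 0 -5.8; 0 0 2 0; 0 0 2 0; 0 0 2 0; 0 0 1 0; 0 0 0 0"
}}

```text
time_s: 14.2
tool_pos: [0.5158, 0.1001, 0.0649]
orientation: [0.001, 0.991, -0.133, -0.001]
ft_force: [0.3, -0.8, -0.2]
grip_width: 0.0002
```

```bash
python3 look.py o; python3 - <<'E'
from h import *
s=bot.state();plan(.517,.1005,.05,-15.2,1,s)
a=cv2.cvtColor(bot.get_image('scene'),cv2.COLOR_RGB2BGR)
cv2.imwrite("pics/o_scene.png",cv2.resize(a[60:280,200:420],None,fx=2.7,fy=2.7,interpolation=cv2.INTER_CUBIC))
S=cam('scene');p=s['tool_pos'];Rm=q2R(s['orientation'])
for o in [(0,0,-.03),(0,.021,-.03),(0,-.021,-.03)]: print((proj(S,p+Rm@np.array(o))[0]-[200,60])*2.7)
E
```

```text
14.2 [0.5157931  0.10014306 0.06486659] [ 0.30193196 -0.84216668 -0.23237314]
yaw0 -15.3 dy 0.1
0.06 -0.02 1.57 -0.1
[249.90737826 392.71589739]
[241.45155027 379.40648669]
[258.55485508 406.32696194]
```

View pics/o_scene.png

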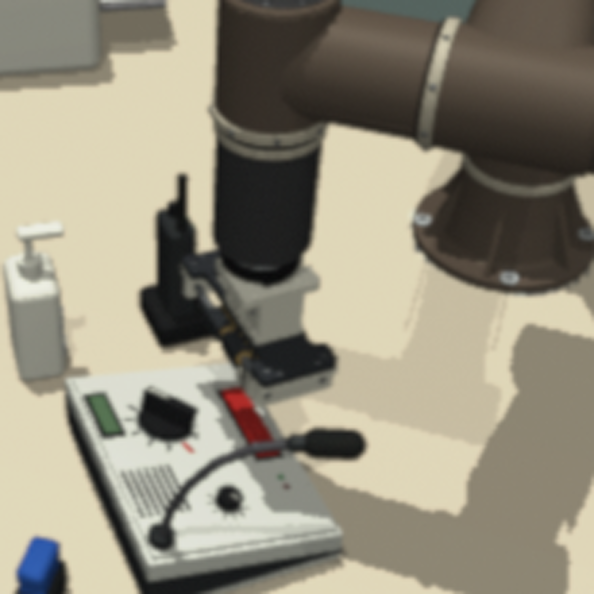

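View pics/o_w.png

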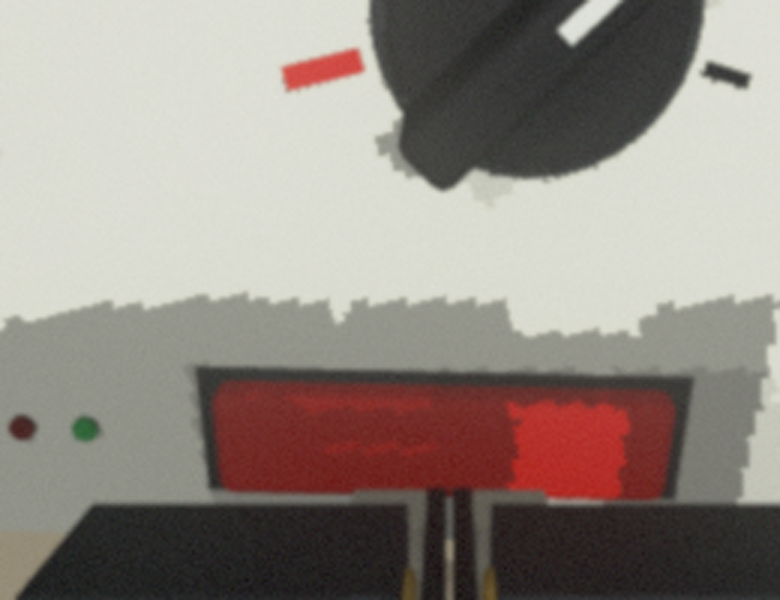

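```bash
python3 - <<'E'
from h import *
s=bot.state();C=cam('wrist',s);f=lambda u,v:(100+u/3-.3,60+v/3-.3)
P=np.array([ray(C,f(*uv),z) for uv,z in [((214,383),.060),((676,392),.060),((663,499),.055),((222,491),.055)]]);print(P,P.mean(0))
E
```

```text
[[0.54418139 0.14446706 0.06      ]
 [0.516304   0.04975624 0.06      ]
 [0.49020845 0.0569511  0.055     ]
 [0.51830901 0.15273419 0.055     ]] [0.51725071 0.10097715 0.0575    ]
```

Request:
{"op": "servo_tool", "data": {
  "increments": "0 0 1 0; 0 0 1 0; 0 0 0.7 0; 0 0 0 0"
}}

```text
time_s: 14.8
tool_pos: [0.516, 0.1004, 0.038]
orientation: [0.0, 0.991, -0.133, -0.001]
ft_force: [0.5, -0.0, -1.2]
grip_width: 0.0004
```

Request:
{"op": "servo_tool", "data": {
  "increments": "0 0 0.3 0; 0 0 0.2 0; 0 0 0 0"
}}

```text
time_s: 15.18
tool_pos: [0.5164, 0.1006, 0.0337]
orientation: [0.0, 0.991, -0.133, -0.0]
ft_force: [0.7, -0.1, 0.9]
grip_width: 0.0004
```

Request:
{"op": "servo_tool", "data": {
  "increments": "0 0 0.2 0; 0 0 0 0"
}}

```text
time_s: 15.42
tool_pos: [0.5164, 0.1006, 0.0317]
orientation: [0.0, 0.991, -0.133, -0.0]
ft_force: [-1.0, -1.0, -0.4]
grip_width: 0.0006
```

Request:
{"op": "servo_tool", "data": {
  "increments": "0 0 0.2 0; 0 0 0 0"
}}

```text
time_s: 15.68
tool_pos: [0.5164, 0.1006, 0.0296]
orientation: [0.0, 0.991, -0.133, -0.0]
ft_force: [-0.5, 0.1, 0.3]
grip_width: 0.0005
```

Request:
{"op": "servo_tool", "data": {
  "increments": "0 0 0.2 0; 0 0 0 0"
}}

```text
time_s: 15.92
tool_pos: [0.5164, 0.1006, 0.0276]
orientation: [0.0, 0.991, -0.133, -0.0]
ft_force: [-0.2, 0.2, 0.0]
grip_width: 0.0004
```

Request:
{"op": "servo_tool", "data": {
  "increments": "0 0 0.2 0; 0 0 0 0"
}}

```text
time_s: 16.18
tool_pos: [0.5164, 0.1006, 0.0256]
orientation: [0.0, 0.991, -0.133, -0.0]
ft_force: [-0.2, 0.7, 0.3]
grip_width: 0.0007
```

Request:
{"op": "servo_tool", "data": {
  "increments": "0 0 0.2 0; 0 0 0 0"
}}

```text
time_s: 16.42
tool_pos: [0.5166, 0.1007, 0.0237]
orientation: [0.0, 0.991, -0.133, 0.0]
ft_force: [0.7, 0.8, 0.8]
grip_width: 0.0005
```

Request:
{"op": "servo_tool", "data": {
  "increments": "0 0 0.2 0; 0 0 0 0"
}}

```text
time_s: 16.68
tool_pos: [0.5169, 0.1007, 0.0219]
orientation: [-0.0, 0.991, -0.133, 0.0]
ft_force: [0.7, -0.2, 1.4]
grip_width: 0.0002
```

```bash
python3 look.py p; python3 - <<'E'
from h import *
a=cv2.cvtColor(bot.get_image('scene'),cv2.COLOR_RGB2BGR)
cv2.imwrite("pics/p_scene.png",cv2.resize(a[160:260,230:350],None,fx=6,fy=6,interpolation=cv2.INTER_CUBIC))
E
```

```text
16.675 [0.51685044 0.10071362 0.0218739 ] [ 0.68309817 -0.22449578  1.39486734]
```

View pics/p_scene.png

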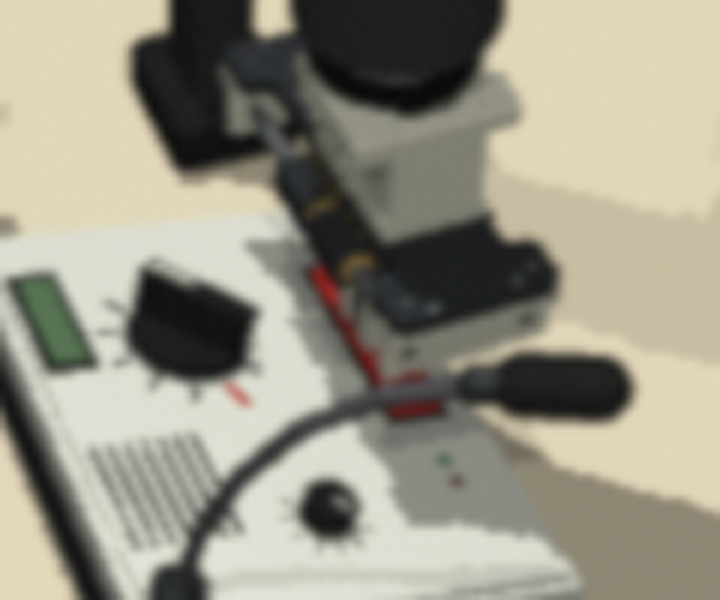

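View pics/p_w.png

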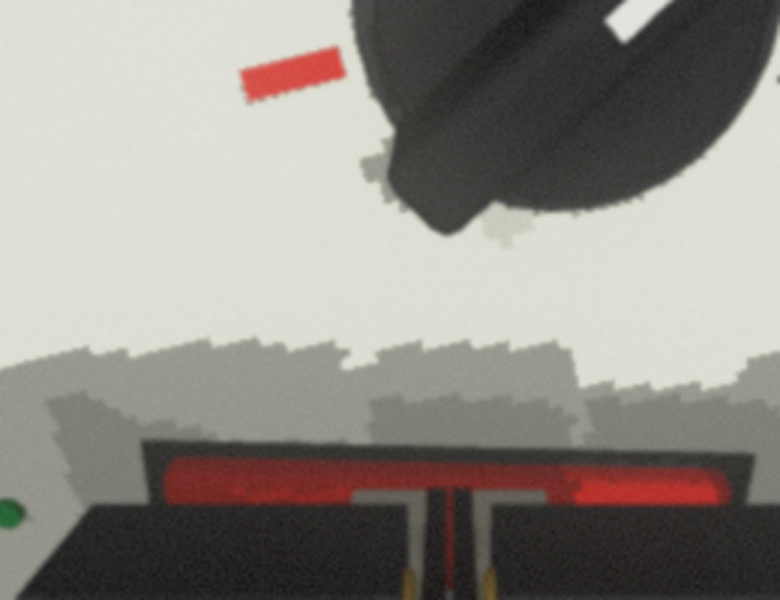

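Request:
{"op": "servo_tool", "data": {
  "increments": "0 0 0.2 0; 0 0 0 0"
}}

```text
time_s: 17.02
tool_pos: [0.5169, 0.1008, 0.0199]
orientation: [-0.0, 0.991, -0.133, 0.0]
ft_force: [1.7, -1.4, 3.9]
grip_width: 0.0004
```

Request:
{"op": "servo_tool", "data": {
  "increments": "0 0 0.2 0; 0 0 0 0"
}}

```text
time_s: 17.27
tool_pos: [0.5171, 0.1008, 0.0182]
orientation: [-0.0, 0.991, -0.133, 0.001]
ft_force: [1.9, -0.5, 6.0]
grip_width: 0.0001
```

Request:
{"op": "servo_tool", "data": {
  "increments": "0 0 0.1 0; 0 0 0 0"
}}

```text
time_s: 17.52
tool_pos: [0.5173, 0.1008, 0.0178]
orientation: [-0.0, 0.991, -0.133, 0.001]
ft_force: [0.1, -1.4, 12.9]
grip_width: 0.0005
```

Request:
{"op": "servo_tool", "data": {
  "increments": "0 0 0.1 0; 0 0 0 0"
}}

```text
time_s: 17.77
tool_pos: [0.5174, 0.1008, 0.0175]
orientation: [-0.0, 0.991, -0.133, 0.001]
ft_force: [-2.4, -2.5, 20.1]
grip_width: 0.0006
```

Request:
{"op": "servo_tool", "data": {
  "increments": "0 0 -0.05 0; 0 0 0 0; 0 0 0 0; 0 0 0 0; 0 0 0 0; 0 0 0 0"
}}

```text
time_s: 18.52
tool_pos: [0.5174, 0.1008, 0.0177]
orientation: [-0.0, 0.991, -0.133, 0.001]
ft_force: [-1.3, -2.1, 16.9]
grip_width: 0.0006
```

```bash
python3 look.py r; python3 - <<'E'
from h import *
a=cv2.cvtColor(bot.get_image('scene'),cv2.COLOR_RGB2BGR)
cv2.imwrite("pics/r_scene.png",cv2.resize(a[100:350,170:400],None,fx=2.4,fy=2.4,interpolation=cv2.INTER_CUBIC))
print(bot.state()['ft_force'])
E
```

```text
18.525 [0.51735055 0.10080339 0.01767152] [-1.25344349 -2.13504723 16.9069574 ]
[-2.01341263 -1.23214712 15.7365002 ]
```

View pics/r_scene.png

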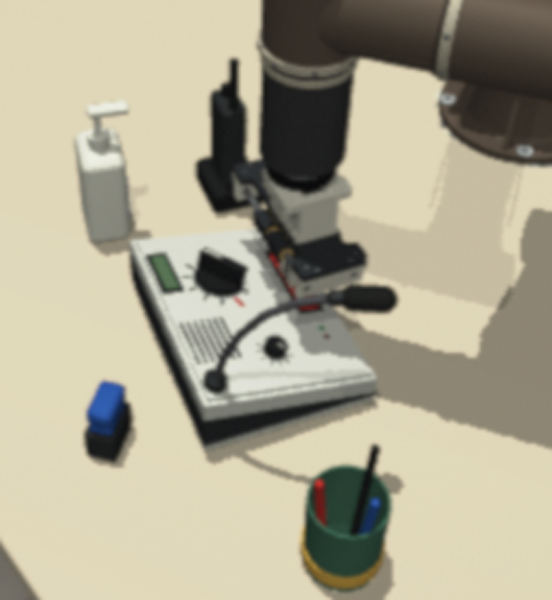

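View pics/r_w.png

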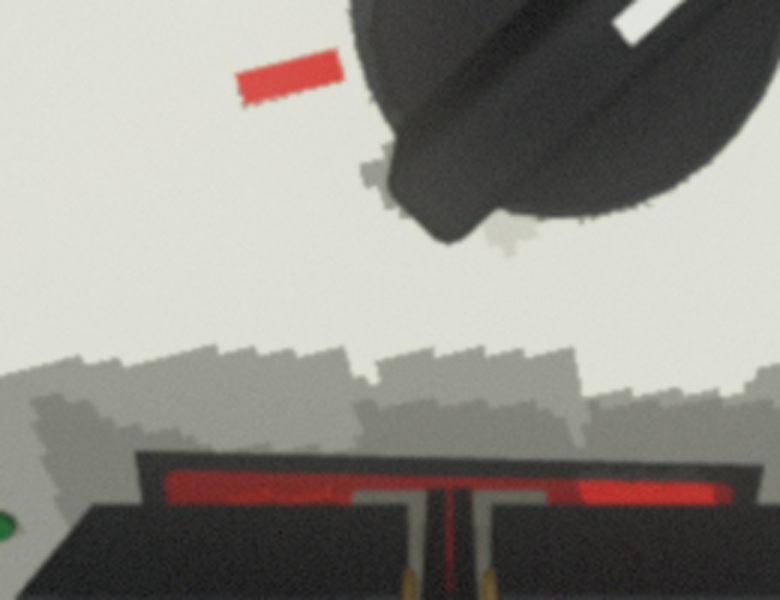

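Transmit bar bottomed with a steady push of about 16 N, selector unchanged on 6. Handing in.

```bash
python3 -c "
from station import bot
print(bot.close_job());s=bot.state();print(s['time_s'],s['ft_force'],s['tool_pos'])"
```

```text
the job is handed in; nothing more can be done
None
the job is handed in; nothing more can be done
```

I pushed the selector from channel 3 to channel 6 with the closed fingertips on one side of the bar's tail end, then pressed the transmit bar down. I handed the job in while holding it, at about 18.6 s. The hand-in reports no verdict, and I could not read the two joint values directly.

**Last checks:**
- **Selector:** with the finger backed off, the pointer measured 137° against 138° for the sixth tick. It looked unchanged in the later pictures.
- **Transmit bar:** the push rose from about 1 N to 6 N over roughly 5.5 mm, then met a hard stop. It held at about 16 N for the last 0.75 s.
- **Other things:** the last scene picture showed nothing visibly moved on the desk. I did not measure the positions of the loose things or the volume mark.

**Disagreement found:** with the gripper shut, the fingertips were about 3 cm above the TCP position the robot reported. The first push, at the nominal height, passed over the selector bar without touching it. I corrected this from the pictures and contact forces. The transmit bar was first felt about 5 mm lower than that correction predicted, which I took as the offset being nearer 35 mm.

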